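Practice turn on the banding wheel

ROBOT

A 6-joint arm with a two-finger parallel gripper is mounted at the origin on the work surface. World frame = base frame: x ahead of the robot, y to its left, z up, the work surface at z = 0. Lengths are in m, angles in rad, forces in N, time in s.
With the tool pointing down it reaches from about 0.35 to 0.85 m from the base axis. Payload 8.1 kg.
Tool frame: the origin (TCP) lies at the very end of the fingers, on their centre line; the grasp point (between the pads) lies 19 mm behind it; z points along the fingers, y is the line along which they close (so a half turn about z gives the same grasp; the last joint's range is limited). The gripper opens to 93 mm and grips with 3 to 60 N. Pads are 15 mm wide; open, the fingers measure 128 mm over their backs; the gripper's body (75 mm by 188 mm) begins 65 mm behind the grasp point.
Start: joints at [1.109, 0.13, 1.488, -0, 1.523, -0.085], TCP at [0.221, 0.558, 0.219] pointing down, gripper open.
Joint ranges: [-2.96, 2.96], [-0.89, 2.26], [0.02, 2.5], [-1.34, 4.48], [0, 2.73], [-2.66, 2.66]. Speed limits (rad/s): [2.39, 2.39, 2.79, 3.14, 3.14, 3.14].

INTERFACE

Orientations are given as a rotation vector (axis times angle).
In Python, from bench import readout, imaging, manip, models gives the robot as it stands.
- The arm moves only by the tool move_arm, never from a script. Its argument "plan" is text: rows parted by semicolons, each of 7 numbers parted by spaces: the shift along the tool's x, y, z each as a share of 0.3 m, from -1 to 1, then the turn, a rotation vector about the tool's x, y, z each as a share of 360 degrees, from -1 to 1, then the opening, from 0 (shut) to 1 (fully open). In form: dx dy dz ax ay az claw; .... A call has 1 to 20 rows; each row is the pose to reach, as a shift and turn from the pose commanded when the call began, along the tool's axes at that moment, turning the shorter way round; what a row does not reach only later rows make up. A row lasts 1/10 s, in which the tool goes at most 50 mm and 8.59 degrees, less where a joint would pass 70% of its speed; a pose out of reach is approached as far as the arm can. A call with a number of a shift or a turn outside -1 to 1 is refused whole. A call with a gripper value outside its range is refused whole. The fingers move at their own pace and stop on an object; "squeeze" is the grip in N (left out, the last holds). Time passes only in rows, so rows that repeat a pose let the fingers close. It gives the time, the measured TCP pose, the force, the opening and the grip force at its end, in the units of the state.
- readout.sense(): the state, without advancing time (a new reading comes with each control period).
- imaging.get_image(name): name is "scene" or "top" or "wrist"; returns the picture (420x560x3 uint8, blue, green, red); there is no depth.
- imaging.camera_model(name): a dict with "mtx" (3x3 intrinsics, pixels), "camera_from_world" (4x4, takes a point from world to camera coordinates); the wrist camera has in their place "hand_eye" (4x4, takes a point from camera to tool coordinates, whose origin is the TCP and whose axes are the flange's). Camera axes: x right, y up, looking along -z (the intrinsics and any distortion apply to the point x, -y, -z); pixel columns grow to the right and rows downward; lengths in m; the calibration is good to about 2 mm. A picture is of the moment at which its call begins: read the wrist's pose just before it. camera_model takes no time and is no camera call.
- manip.sign_off(): hands the job in; it is judged then, once.
Trained networks look in the newest picture that a camera, given by its name, has taken for a name from the list of things; names that differ only in an ending like _2 or _b are one class to them, and where a whole thing is asked for, a point or a joint stands for the part that bears it (a point fixed in the world has none). Each returns a list of dicts, best first, with "p" (0 to 1); they miss things now and then, are a little off and sometimes report something else, mostly with a low value. They report only what shows in the picture. A call takes as long as a camera call. They do not tell look-alikes from the thing itself.
- models.spot_in(camera, target): "position" ([x, y, z] in m, in world coordinates, good to about 4 mm: the middle of the surface that is visible of it).
The state is a dict: "t": time; "joints": joint angles; "dq": joint speeds; "tau": joint torques, N m; "position": TCP position; "eef_rot": TCP orientation; "contact_force": force on the tool from outside, world axes, zero at the start; "wrist_torque": the same for the moment, N m; "opening": opening from 0.0 (shut) to 1.0 (fully open); "grip_force": force on a finger pad.
Only numpy, scipy, OpenCV 4.12 (cv2) and the standard library are available. Lean on these libraries where they do the work, as an engineer would, in place of code of your own. Each camera call takes 0.05 s, during which the arm holds its last target. There are 200 camera calls.

TASK

Give the bowl on the banding wheel a dry practice turn under the clamped brush: by stroking the disc, spin it anticlockwise (seen from above) up to about 15 turns a minute and keep it between 10 and 20 for at least eight seconds without a break, never racing past 25 and never turning backwards. Then bring it to a stop with the line on the disc pointing at the index tongue beside it, and take the hand away. The bowl stays centred on the disc, the brush stand is not pushed, and everything else on the table is left where it is.

Things in the scene. Friction and masses are not known exactly. Their poses are not given: they have to be found in the camera images.
- wheel (a joint): Angle of the wheel's disc about its upright axis (rad): grows anticlockwise seen from above, runs on without limit (2 pi = one turn); a whole number of turns (0, 2 pi, ...) means the line points exactly at the index tongue. Starts at any angle, at rest. A flywheel: nominal inertia 0.035 kg m2, bearing drag 0.003 N m plus 0.005 N m per rad/s; mass and friction vary.
- hub (a point): Fixed point on the wheel's upright axis at the height of the disc's top; the bowl stands here. The disc is plain aluminium with fine rings, 280 mm across, its flat level top 75 mm above the table, bare from 65 to 138 mm from the axis. A fingertip pressed on it with about 5 N and moved along carries the disc with it; held still, it brakes. Left alone at 1.57 rad/s it loses 0.3 rad/s each second.
- wheel_line (a point): Outer end, on the rim, of the dark straight line inlaid flush in the disc's top, 14 mm wide, running radially from 62 to 140 mm from the axis. This point is 140 mm from the axis, at the height of the top, and turns with the disc.
- index (a point): Tip of the index tongue, a fixed flat steel tongue 42 mm long and 14 mm wide on a short upright of the wheel's foot, pointing level at the rim; 150 mm from the axis at the height of the disc's top. It is 10 mm from the outer end of the line when they are in line.
- brushstand: Fixed brush stand. Origin on the table under the wheel's axis; x axis points from there to its post, 0.75 rad anticlockwise of the index tongue: 20 mm thick, 200 mm tall, 195 mm from the axis. A level arm 12 mm thick at height 185 mm runs from it over the disc to a brush held upright 78 mm from the axis, from 137 to 235 mm above the table. It bars the way round; the side away from it is open.
- bowl: Plain terracotta bowl standing loose at the centre of the disc, 58 mm tall, 112 mm across the rim, foot 60 mm across, 0.35 kg. Origin: centre of its underside.
- jug: Bystander: white jug with a terracotta foot, 120 mm wide, 150 mm tall, brushes standing in it to about 250 mm. Origin: centre of its underside.
- mug: Bystander: white mug, 80 mm across, 85 mm tall. Origin: centre of its underside.
- glass: Bystander: water glass, 72 mm across, 110 mm tall. Origin: centre of its underside.
- brush: Bystander: brush lying on the table, 190 mm long, along its x axis.
- sponge: Bystander: sponge block 85 x 60 x 30 mm. Origin: centre of its underside.
- paintpot: Bystander: paint jar, 56 mm across, 60 mm tall. Origin: centre of its underside.
- dish: Bystander: terracotta dish, 130 mm across, 40 mm tall. Origin: centre of its underside.
Things that resemble listed ones, but are neither listed nor needed, are in the scene too. What is shaped like the bowl but blue or pink is not meant.

How it is judged:
On the way, in this order (a step that is already met when the one before it is completed fails the run):
1. the disc turns anticlockwise at 10 to 20 turns a minute for eight seconds without a break (velocity of joint wheel between 1.03 and 2.12 rad/s), for 7.8 s.
2. the disc stands still with its line at the index tongue (horizontal distance between wheel_line and index below 0.024 m and velocity of joint wheel between -0.03 and 0.03 rad/s), for 0.3 s.
At the end, for the whole second after the job is handed in: The disc stands still (under 0.03 rad/s) with the outer end of its line within 24 mm of the tip of the index tongue (10 mm when exactly in line, so about 0.15 rad either way), the bowl upright and within 15 mm of the axis, nothing touched by the robot (all of step 2 and horizontal distance between bowl and hub below 0.015 m and angle between bowl's own z axis and vertical below 0.15 rad).
It fails at once if the disc races past 25 turns a minute (velocity of joint wheel above 2.65 rad/s).
It fails at once if the disc is turned backwards (velocity of joint wheel below -0.3 rad/s).
It fails at once if the bowl is shifted off centre or tipped (not (horizontal distance between bowl and hub below 0.015 m and angle between bowl's own z axis and vertical below 0.15 rad)).
It fails at once if the brush stand is pushed (contact force between any of the arm, the fingers and brushstand above 3 N).
It fails at once if a bystander is disturbed (distance of any of jug, mug, glass, brush, sponge, paintpot, dish from where it was at the start of the episode above 0.03 m).
It also fails if it takes over 67 s, if anything falls off the work surface, if the arm or the gripper's body presses on something with over 40 N, if the wrist force passes 120 N, or if a joint passes its speed limit or range.

## Working session

There is one attempt and no reset: what is moved stays moved. The work goes in short steps, Python scripts to look and compute and a tool call to move; the robot and the scene stay as the last step left them, time stands still between calls to the robot, and variables do not carry over. Pictures are saved under pics/ and viewed, at most 10 in all, crops included, and the job is handed in when it is done.

Besides the shell and the picture viewer there is one more tool, called after ">>>" as name(argument=value, ...), one argument or row to a line, values as JSON. move_arm: Moves the arm, as the interface text tells. Shift numbers are shares of 0.3 m and turn numbers shares of 360 degrees, none past 1 either way. Its arguments: {"type":"object","properties":{"plan":{"type":"string"},"squeeze":{"type":"number"}},"required":["plan"]}

```bash
mkdir -p pics; ls
python3 - <<'E'
from bench import readout, imaging, manip, models
import cv2, numpy as np
s=readout.sense(); print(s)
for n in("scene","top"):
    cv2.imwrite(f"pics/{n}0.png",imaging.get_image(n))
    print(n,imaging.camera_model(n))
    for t in("bowl","wheel","wheel_line","index","brushstand"):
        try: print(t,[(np.round(d["position"],3),round(d["p"],2)) for d in models.spot_in(n,t)][:4])
        except Exception as e: print(t,e)
print(readout.sense()["t"])
E
```

```text
pics
{'t': 0.0, 'joints': array([ 1.10858743e+00,  1.31141352e-01,  1.48926228e+00,  3.00096802e-05,
        1.52303372e+00, -8.54102761e-02]), 'dq': array([ 2.44011121e-05,  1.37458822e-03, -1.31832384e-03, -2.03344003e-04,
        5.54035209e-04,  8.45418545e-04]), 'tau': array([ 6.10872503e-04, -5.59852731e+01, -4.91755557e+01,  7.68982340e-02,
        3.62315343e-02, -2.01421444e-04]), 'position': array([0.22048466, 0.55740253, 0.21760864]), 'eef_rot': array([-5.88281936e-01, -3.08548309e+00,  2.77650363e-03]), 'contact_force': array([ 1.13263074, -0.10719948, -0.00664435]), 'wrist_torque': array([-0.06034743,  0.0437157 ,  0.00060041]), 'grip_force': 0.0, 'opening': 1.0007571173458463}
scene {'mtx': array([[479.89765712,   0.        , 281.17961455],
       [  0.        , 479.89765712, 200.70332147],
       [  0.        ,   0.        ,   1.        ]]), 'camera_from_world': array([[-6.79059178e-01,  7.34082942e-01, -9.31038868e-04,
         4.03876732e-01],
       [-4.30384198e-01, -3.97096317e-01,  8.10607153e-01,
         1.23752401e-01],
       [ 5.94683172e-01,  5.50850932e-01
[... 609 characters left out ...]
        ,   0.        ,   1.        ]]), 'camera_from_world': array([[ 0.00338461, -0.99998472, -0.00437173, -0.03814199],
       [ 0.98982346,  0.00272822,  0.14227463, -0.50873878],
       [-0.14226053, -0.00480879,  0.98981757, -1.28028186],
       [ 0.        ,  0.        ,  0.        ,  1.        ]])}
bowl [(array([0.586, 0.086, 0.098]), 0.79), (array([ 0.621, -0.222,  0.023]), 0.73), (array([0.285, 0.198, 0.023]), 0.64)]
wheel [(array([0.561, 0.072, 0.075]), 0.81)]
wheel_line [(array([0.56 , 0.074, 0.074]), 0.58), (array([0.578, 0.087, 0.076]), 0.27)]
index [(array([0.58 , 0.09 , 0.075]), 0.58), (array([0.582, 0.087, 0.098]), 0.49)]
brushstand [(array([0.693, 0.209, 0.19 ]), 0.89)]
0.6
```

Run:
```python
import cv2
i=cv2.imread("pics/top0.png"); cv2.imwrite("pics/top0b.png",cv2.resize(i,(800,600),interpolation=cv2.INTER_CUBIC))
i=cv2.imread("pics/scene0.png"); cv2.imwrite("pics/scene0b.png",cv2.resize(i,(800,600),interpolation=cv2.INTER_CUBIC))
```

```text
(no output)
```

View pics/top0b.png

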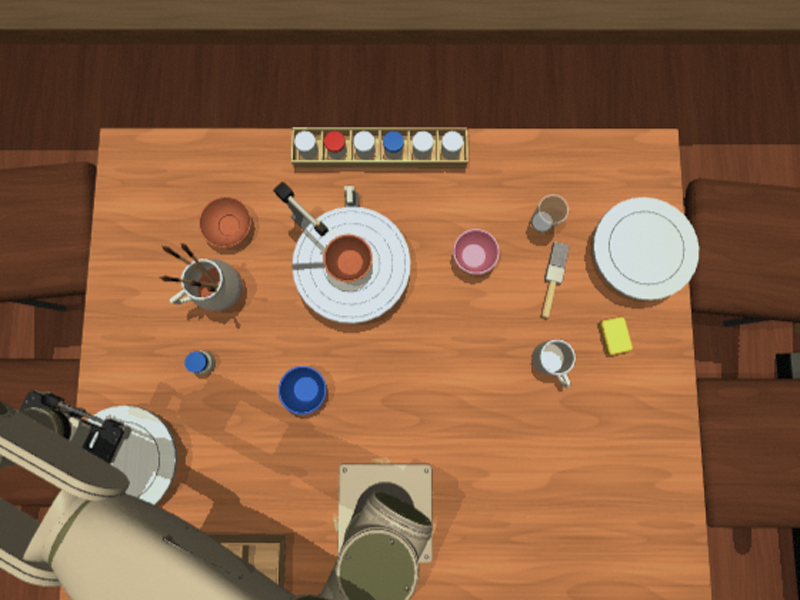

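View pics/scene0b.png

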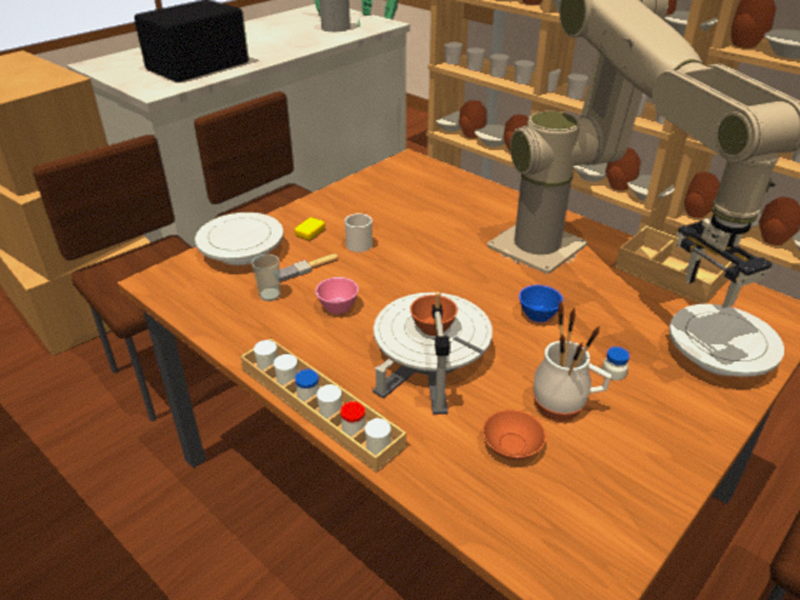

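The top view (800x600) shows the wheel at (351,265), the terracotta bowl at its centre (348,258), the dark line pointing left at (305,266), the index at (350,195), the stand post at (285,190) and the jug at (210,285). The terracotta bowl is the one on the disc. The blue bowl (303,390), the pink bowl (476,252) and the terracotta dish (227,223) are not it. Next I fit the axis.

```bash
cat > h.py <<'E'
from bench import readout, imaging, manip, models
import cv2, numpy as np
from scipy.optimize import least_squares
def proj(n,P):
    m=imaging.camera_model(n); c=np.c_[np.atleast_2d(P),np.ones(len(np.atleast_2d(P)))]@m["camera_from_world"].T
    q=np.c_[c[:,0],-c[:,1],-c[:,2]]@m["mtx"].T
    return q[:,:2]/q[:,2:]
def unproj(n,uv,z):
    m=imaging.camera_model(n); T=m["camera_from_world"]; R=T[:3,:3]; o=-R.T@T[:3,3]
    r=np.c_[uv,np.ones(len(uv))]@np.linalg.inv(m["mtx"]).T
    d=(r*[1,-1,-1])@R
    return o+d*((z-o[2])/d[:,2])[:,None]
def polar(n,img,C,a,r,z=0.075):
    A,Rr=np.meshgrid(a,r,indexing="ij")
    P=np.c_[(C[0]+Rr*np.cos(A)).ravel(),(C[1]+Rr*np.sin(A)).ravel(),np.full(A.size,z)]
    q=proj(n,P).astype(np.float32)
    return cv2.remap(img,q[:,0].reshape(A.shape),q[:,1].reshape(A.shape),cv2.INTER_LINEAR)
E
python3 - <<'E'
from h import *
for n in("top","scene"):
    g=cv2.imread(f"pics/{n}0.png").astype(int)
    w=((g.min(2)>110)&(g.max(2)-g.min(2)<60)).astype(np.uint8)
    c0=proj(n,[[0.565,0.075,0.075]])[0]
    cs,_=cv2.findContours(w,cv2.RETR_EXTERNAL,cv2.CHAIN_APPROX_NONE)
    c=max([c for c in cs if cv2.pointPolygonTest(cv2.convexHull(c),tuple(map(float,c0)),False)>0],key=cv2.contourArea)[:,0]
    P=unproj(n,c.astype(float),0.075)[:,:2]
    f=least_squares(lambda p:np.hypot(*(P-p[:2]).T)-p[2],[0.565,0.075,0.14],loss="soft_l1",f_scale=0.002)
    res=np.abs(f.fun); print(n,f.x,np.median(res))
    C=f.x[:2]
    a=np.radians(np.arange(0,360,3.)); p=polar(n,cv2.imread(f"pics/{n}0.png"),C,a,np.arange(.085,.134,.004)).min(2)
    m=p.mean(1); print({int(np.degrees(x)):int(v) for x,v in zip(a,m) if v<np.median(m)-30},np.median(m))
    p=polar(n,cv2.imread(f"pics/{n}0.png"),C,np.radians(np.arange(-20,24,2.)),np.arange(.150,.190,.008)).min(2); print(p.mean(1).astype(int))
for t in("jug","dish","paintpot"):print(t,[(np.round(d["position"],3),round(d["p"],2)) for d in models.spot_in("top",t)][:2])
E
```

```text
top [0.57661574 0.08037132 0.1370969 ] 0.0028961912656339794
{36: 131, 39: 100, 42: 95, 45: 93, 48: 173, 57: 145, 59: 164, 90: 139, 93: 94, 96: 115} 208.3846153846154
[ 74  73  73  74  74  73  69  65  82  61 114 170 171  99  72  74  75  76
  76  77  78  79]
scene [0.57802186 0.08252346 0.13708211] 0.0030843995673819208
{45: 154, 48: 60, 51: 58, 54: 62, 57: 83, 59: 125, 63: 155, 66: 181, 93: 111, 96: 94, 99: 152, 183: 164, 186: 146, 189: 127, 192: 107, 195: 96, 198: 84, 201: 75, 204: 68, 207: 57, 210: 54, 213: 56, 216: 56, 219: 47, 222: 49, 225: 52, 228: 54, 230: 57, 234: 64, 237: 71, 239: 83, 243: 98, 246: 114, 248: 132, 252: 149, 255: 166} 215.26923076923077
[ 49  49  49  48  46  46  45  42  42  62 146 167 150  76  38  36  47  55
  51  52  52  43]
jug [(array([0.522, 0.412, 0.107]), 0.78), (array([ 0.411, -0.546,  0.03 ]), 0.73)]
dish [(array([0.691, 0.404, 0.021]), 0.96), (array([ 0.413, -0.55 ,  0.027]), 0.6)]
paintpot [(array([0.346, 0.434, 0.064]), 0.52), (array([ 0.358, -0.4  ,  0.029]), 0.18)]
```

>>> move_arm(
  plan="-0.77 -0.69 0 0 0 0.156 0;-0.77 -0.69 0 0 0 0.156 0;-0.77 -0.69 0 0 0 0.156 0;-0.77 -0.69 0 0 0 0.156 0;-0.77 -0.69 0 0 0 0.156 0;-0.77 -0.69 0 0 0 0.156 0;-0.77 -0.69 0 0 0 0.156 0;-0.77 -0.69 0 0 0 0.156 0;-0.77 -0.69 0 0 0 0.156 0",
  squeeze=10,
)

```text
t: 1.65
position: [0.3593, 0.2808, 0.2188]
eef_rot: [-1.969, -2.447, -0.001]
contact_force: [0.4, -0.3, -1.1]
opening: 0.275
grip_force: 0.0
```

>>> move_arm(
  plan="-1 0.265 0.396 0 0 0.1575 0;-1 0.265 0.396 0 0 0.1575 0;-1 0.265 0.396 0 0 0.1575 0;-1 0.265 0.396 0 0 0.1575 0;-1 0.265 0.396 0 0 0.1575 0;-1 0.265 0.396 0 0 0.1575 0;-1 0.265 0.396 0 0 0.1575 0;-1 0.265 0.396 0 0 0.1575 0;-1 0.265 0.396 0 0 0.1575 0;-1 0.265 0.396 0 0 0.1575 0",
)

```text
t: 2.65
position: [0.5008, 0.0058, 0.1001]
eef_rot: [-2.894, -1.222, -0.001]
contact_force: [-0.4, -0.1, 1.3]
opening: 0.007
grip_force: 0.0
```

Run:
```python
from h import *
s=readout.sense(); print(s["t"],s["position"],s["eef_rot"],s["contact_force"],s["opening"])
i=imaging.get_image("top"); j=imaging.get_image("scene")
o=np.vstack([cv2.resize(i[100:260,160:360],(600,480))]); cv2.imwrite("pics/a1.png",o)
```

```text
2.65 [0.5007773  0.00584322 0.10012968] [-2.89387988e+00 -1.22179772e+00 -5.16197712e-04] [-0.35586692 -0.11823299  1.2943802 ] 0.006925645760895827
```

View pics/a1.png

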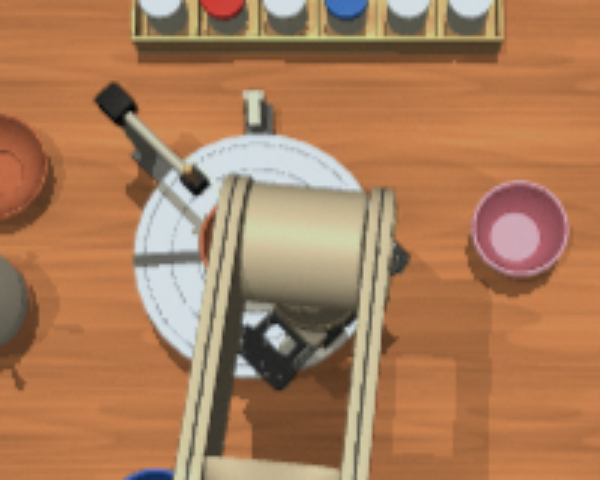

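The arm clears the stand (crop: post (115,100), brush (195,180), gripper (285,345)), and the line at (165,258) is visible. I press gently next to learn the contact stiffness.

>>> move_arm(
  plan="0 0 0.05 0 0 0 0;0 0 0.08 0 0 0 0;0 0 0.08 0 0 0 0",
)

```text
t: 3.05
position: [0.5008, 0.0044, 0.0753]
eef_rot: [2.896, 1.217, 0.0]
contact_force: [-0.6, 0.1, -0.2]
opening: 0.005
grip_force: 0.0
```

>>> move_arm(
  plan="0 0 0.005 0 0 0 0;0 0 0.007 0 0 0 0;0 0 0.007 0 0 0 0",
)

```text
t: 3.35
position: [0.5019, 0.0035, 0.0752]
eef_rot: [2.894, 1.216, 0.003]
contact_force: [-3.7, -3.6, 16.7]
opening: 0.004
grip_force: 7.8
```

>>> move_arm(
  plan="0 0 0.003 0 0 0 0;0 0 0.005 0 0 0 0;0 0 0.005 0 0 0 0",
)

```text
t: 3.65
position: [0.5028, 0.0028, 0.0752]
eef_rot: [2.892, 1.215, 0.005]
contact_force: [-5.7, -6.4, 24.6]
opening: 0.005
grip_force: 12.2
```

>>> move_arm(
  plan="0 0 -0.042 0 0 0 0;0.034 -0.152 -0.042 0 0 0 0;0.129 -0.276 -0.042 0 0 0 0;0.267 -0.348 -0.042 0 0 0 0;0.267 -0.348 -0.042 0 0 0 0;0.267 -0.348 -0.042 0 0 0 0",
)

```text
t: 4.25
position: [0.4815, 0.1354, 0.084]
eef_rot: [-2.895, -1.221, 0.002]
contact_force: [0.1, -0.2, -0.3]
opening: 0.008
grip_force: 0.0
```

>>> move_arm(
  plan="-0.053 0.019 0 0 0 0 0;-0.103 0.046 0.017 0 0 0 0;-0.15 0.082 0.033 0 0 0 0;-0.192 0.129 0.033 0 0 0 0;-0.226 0.182 0.033 0 0 0 0;-0.25 0.239 0.033 0 0 0 0",
)

```text
t: 4.85
position: [0.4804, 0.0277, 0.0753]
eef_rot: [2.897, 1.213, 0.001]
contact_force: [1.1, 1.0, 1.5]
opening: 0.003
grip_force: 1.0
```

>>> move_arm(
  plan="-0.014 0.062 0.004 0 0 0 0;-0.016 0.124 0.004 0 0 0 0;-0.008 0.187 0.004 0 0 0 0;0.011 0.247 0.004 0 0 0 0",
)

```text
t: 5.25
position: [0.5369, -0.0221, 0.0753]
eef_rot: [2.897, 1.211, 0.003]
contact_force: [0.9, 1.9, 9.2]
opening: 0.005
grip_force: 4.8
```

>>> move_arm(
  plan="0.029 0.055 0 0 0 0 0;0.067 0.105 0 0 0 0 0;0.106 0.142 -0.037 0 0 0 0;0.037 0.068 -0.037 0 0 0 0;-0.022 -0.076 -0.037 0 0 0 0;-0.016 -0.231 -0.037 0 0 0 0;0.056 -0.37 -0.037 0 0 0 0;0.18 -0.465 -0.037 0 0 0 0;0.239 -0.486 -0.037 0 0 0 0;0.239 -0.486 -0.037 0 0 0 0",
)

```text
t: 6.25
position: [0.4822, 0.1345, 0.0849]
eef_rot: [2.896, 1.218, 0.001]
contact_force: [0.5, -0.1, -0.4]
opening: 0.007
grip_force: 0.0
```

```bash
cat >> h.py <<'E'
C=np.array([0.577,0.0815])
def line(n,img):
    """candidate dark radial bars: angle deg relative to world x"""
    a=np.radians(np.arange(0,360,1.)); p=polar(n,img,C,a,np.arange(.085,.134,.004)).min(2).astype(float)
    m=np.median(p,1)<165
    out=[];k=0;r=np.roll(m,-int(np.argmin(m)));off=int(np.argmin(m))
    while k<360:
        if r[k]:
            j=k
            while j<360 and r[j]: j+=1
            out.append(((k+j-1)/2+off)%360 if j-k<14 else (round(k+off),j-k)); k=j
        k+=1
    return out
def shots(ns):
    for n in ns:
        t=readout.sense()["t"]; i=imaging.get_image(n); cv2.imwrite(f"pics/{n}_{t:.2f}.png",i); print(n,round(t,2),line(n,i))
E
python3 -c "
from h import *
shots(['top','scene','top','scene'])"
```

```text
top 6.25 [41.0, (54, 34), (100, 76), 178.5, 252.5]
scene 6.3 [(45, 15), (143, 26), 176.0, (187, 73)]
top 6.35 [41.0, 57.5, (63, 26), (100, 77), 179.0, 260.5]
scene 6.4 [(45, 15), (144, 25), 179.0, (187, 65), 263.5]
```

>>> move_arm(
  plan="-0.053 0.019 0 0 0 0 0;-0.103 0.046 0.018 0 0 0 0;-0.15 0.082 0.037 0 0 0 0;-0.192 0.129 0.037 0 0 0 0;-0.226 0.182 0.037 0 0 0 0;-0.25 0.239 0.037 0 0 0 0;-0.264 0.301 0.037 0 0 0 0;-0.266 0.363 0.037 0 0 0 0;-0.258 0.426 0.037 0 0 0 0;-0.239 0.486 0.037 0 0 0 0;-0.21 0.541 0.037 0 0 0 0;-0.172 0.591 0.037 0 0 0 0;-0.133 0.628 0 0 0 0 0;-0.202 0.554 0 0 0 0 0;-0.261 0.41 0 0 0 0 0;-0.255 0.255 0 0 0 0 0;-0.183 0.116 0 0 0 0 0;-0.059 0.021 0 0 0 0 0;0 0 0 0 0 0 0;0 0 0 0 0 0 0",
)

```text
t: 8.45
position: [0.4822, 0.1349, 0.0851]
eef_rot: [2.896, 1.219, 0.001]
contact_force: [0.6, -0.3, 0.3]
opening: 0.002
grip_force: 0.0
```

```bash
python3 -c "
from h import *
shots(['top','scene','top','scene'])"
```

```text
top 8.45 [41.0, (54, 35), (99, 77), 179.0]
scene 8.5 [(45, 16), 96.0, (143, 26), 176.5, (188, 62)]
top 8.55 [41.0, 57.5, (63, 26), (100, 77), 178.5]
scene 8.6 [(45, 16), 104.5, (144, 25), 179.0, (187, 64)]
```

>>> move_arm(
  plan="-0.053 0.019 0 0 0 0 0;-0.103 0.046 0.018 0 0 0 0;-0.15 0.082 0.037 0 0 0 0;-0.192 0.129 0.037 0 0 0 0;-0.226 0.182 0.037 0 0 0 0;-0.25 0.239 0.037 0 0 0 0;-0.264 0.301 0.037 0 0 0 0;-0.266 0.363 0.037 0 0 0 0;-0.258 0.426 0.037 0 0 0 0;-0.239 0.486 0.037 0 0 0 0;-0.21 0.541 0.037 0 0 0 0;-0.172 0.591 0.037 0 0 0 0;-0.133 0.628 0 0 0 0 0;-0.202 0.554 0 0 0 0 0;-0.261 0.41 0 0 0 0 0;-0.255 0.255 0 0 0 0 0;-0.183 0.116 0 0 0 0 0;-0.059 0.021 0 0 0 0 0;0 0 0 0 0 0 0;0 0 0 0 0 0 0",
)

```text
t: 10.65
position: [0.4822, 0.135, 0.0851]
eef_rot: [2.896, 1.219, 0.001]
contact_force: [-0.2, 0.2, -0.7]
opening: 0.007
grip_force: 0.0
```

>>> move_arm(
  plan="-0.053 0.019 0 0 0 0 0;-0.103 0.046 0.018 0 0 0 0;-0.15 0.082 0.037 0 0 0 0;-0.192 0.129 0.037 0 0 0 0;-0.226 0.182 0.037 0 0 0 0;-0.25 0.239 0.037 0 0 0 0;-0.264 0.301 0.037 0 0 0 0;-0.266 0.363 0.037 0 0 0 0;-0.258 0.426 0.037 0 0 0 0;-0.239 0.486 0.037 0 0 0 0;-0.21 0.541 0.037 0 0 0 0;-0.172 0.591 0.037 0 0 0 0;-0.133 0.628 0 0 0 0 0;-0.202 0.554 0 0 0 0 0;-0.261 0.41 0 0 0 0 0;-0.255 0.255 0 0 0 0 0;-0.183 0.116 0 0 0 0 0;-0.059 0.021 0 0 0 0 0;0 0 0 0 0 0 0;0 0 0 0 0 0 0",
)

```text
t: 12.65
position: [0.482, 0.1338, 0.0849]
eef_rot: [2.896, 1.217, -0.0]
contact_force: [1.1, -0.7, -0.5]
opening: 0.003
grip_force: 0.0
```

>>> move_arm(
  plan="-0.053 0.019 0 0 0 0 0;-0.103 0.046 0.018 0 0 0 0;-0.15 0.082 0.037 0 0 0 0;-0.192 0.129 0.037 0 0 0 0;-0.226 0.182 0.037 0 0 0 0;-0.25 0.239 0.037 0 0 0 0;-0.264 0.301 0.037 0 0 0 0;-0.266 0.363 0.037 0 0 0 0;-0.258 0.426 0.037 0 0 0 0;-0.239 0.486 0.037 0 0 0 0;-0.21 0.541 0.037 0 0 0 0;-0.172 0.591 0.037 0 0 0 0;-0.133 0.628 0 0 0 0 0;-0.202 0.554 0 0 0 0 0;-0.261 0.41 0 0 0 0 0;-0.255 0.255 0 0 0 0 0;-0.183 0.116 0 0 0 0 0;-0.059 0.021 0 0 0 0 0;0 0 0 0 0 0 0;0 0 0 0 0 0 0",
)

```text
t: 14.65
position: [0.4818, 0.1333, 0.0848]
eef_rot: [2.896, 1.217, -0.0]
contact_force: [0.3, 0.2, -0.4]
opening: 0.006
grip_force: 0.0
```

>>> move_arm(
  plan="-0.053 0.019 0 0 0 0 0;-0.103 0.046 0.018 0 0 0 0;-0.15 0.082 0.037 0 0 0 0;-0.192 0.129 0.037 0 0 0 0;-0.226 0.182 0.037 0 0 0 0;-0.25 0.239 0.037 0 0 0 0;-0.264 0.301 0.037 0 0 0 0;-0.266 0.363 0.037 0 0 0 0;-0.258 0.426 0.037 0 0 0 0;-0.239 0.486 0.037 0 0 0 0;-0.21 0.541 0.037 0 0 0 0;-0.172 0.591 0.037 0 0 0 0;-0.133 0.628 0 0 0 0 0;-0.202 0.554 0 0 0 0 0;-0.261 0.41 0 0 0 0 0;-0.255 0.255 0 0 0 0 0;-0.183 0.116 0 0 0 0 0;-0.059 0.021 0 0 0 0 0;0 0 0 0 0 0 0;0 0 0 0 0 0 0",
)

```text
t: 16.65
position: [0.4818, 0.1331, 0.0848]
eef_rot: [2.896, 1.216, -0.001]
contact_force: [0.1, -1.4, -0.7]
opening: 0.004
grip_force: 0.0
```

```bash
python3 -c "
from h import *
shots(['top','scene','top','scene'])"
```

```text
top 16.65 [41.0, 58.0, (63, 26), (100, 76), 178.5]
scene 16.7 [(45, 16), 117.5, (144, 25), (172, 78)]
top 16.75 [41.0, 57.5, (63, 26), (100, 77), 180.0]
scene 16.8 [(45, 15), 125.5, (144, 25), (173, 77)]
```

>>> move_arm(
  plan="0 0 0 0 0 0 0;0 0 0 0 0 0 0;0 0 0 0 0 0 0;0 0 0 0 0 0 0;0 0 0 0 0 0 0;0 0 0 0 0 0 0;0 0 0 0 0 0 0;0 0 0 0 0 0 0;0 0 0 0 0 0 0;0 0 0 0 0 0 0;0 0 0 0 0 0 0;0 0 0 0 0 0 0;0 0 0 0 0 0 0;0 0 0 0 0 0 0;0 0 0 0 0 0 0;0 0 0 0 0 0 0;0 0 0 0 0 0 0;-0.027 0.008 0 0 0 0 0;-0.059 0.021 0.018 0 0 0 0;-0.09 0.038 0.037 0 0 0 0",
)

```text
t: 18.85
position: [0.4717, 0.1067, 0.0749]
eef_rot: [-2.896, -1.217, -0.002]
contact_force: [-20.7, 6.8, 64.6]
opening: 0.005
grip_force: 32.7
```

>>> move_arm(
  plan="-0.029 0.019 0 0 0 0 0;-0.056 0.041 0 0 0 0 0;-0.078 0.062 0 0 0 0 0;-0.097 0.084 0 0 0 0 0;-0.112 0.104 0 0 0 0 0;-0.124 0.122 0 0 0 0 0;-0.134 0.138 0 0 0 0 0;-0.141 0.152 0 0 0 0 0;-0.146 0.164 0 0 0 0 0;-0.15 0.172 0 0 0 0 0;-0.152 0.178 0 0 0 0 0;-0.153 0.181 0 0 0 0 0;-0.153 0.181 0 0 0 0 0",
)

```text
t: 20.15
position: [0.4795, 0.0354, 0.0752]
eef_rot: [2.896, 1.214, 0.005]
contact_force: [0.3, 0.3, 11.8]
opening: 0.005
grip_force: 5.4
```

```bash
python3 -c "
from h import *
shots(['top','scene','top','scene'])
print(readout.sense()['contact_force'])"
```

```text
top 20.15 [41.0, 57.0, (124, 173)]
scene 20.2 [(45, 16), (182, 71), 290.5]
top 20.25 [41.0, 58.0, (123, 173)]
scene 20.3 [(45, 15), (182, 71), 290.5]
[-0.14295135 -0.05513548 10.7359493 ]
```

>>> move_arm(
  plan="-0.002 0.006 0 0 0 0 0;-0.006 0.018 0 0 0 0 0;-0.012 0.036 0 0 0 0 0;-0.017 0.06 0 0 0 0 0;-0.021 0.085 0 0 0 0 0;-0.023 0.11 0 0 0 0 0;-0.024 0.135 0 0 0 0 0;-0.023 0.16 0 0 0 0 0;-0.019 0.185 0 0 0 0 0;-0.015 0.21 0 0 0 0 0;-0.008 0.234 0 0 0 0 0;0 0.258 0 0 0 0 0;0.01 0.281 0 0 0 0 0;0.021 0.304 0 0 0 0 0;0.032 0.322 0 0 0 0 0;0.043 0.338 0 0 0 0 0;0.052 0.351 0 0 0 0 0;0.06 0.36 0 0 0 0 0;0.066 0.368 0 0 0 0 0;0.071 0.372 0 0 0 0 0",
)

```text
t: 22.35
position: [0.5739, -0.0278, 0.0752]
eef_rot: [2.895, 1.215, 0.004]
contact_force: [0.5, -1.2, 10.3]
opening: 0.004
grip_force: 5.0
```

```bash
python3 -c "
from h import *
shots(['top','scene','top'])
print(readout.sense()['contact_force'],readout.sense()['position'])
for n in('top','scene'): print(models.spot_in(n,'bowl')[:2])"
```

```text
top 22.35 [41.0, 57.5, (161, 198)]
scene 22.4 [(45, 15), (191, 88), 354.0]
top 22.45 [41.0, 57.5, (161, 198)]
[-0.08308632 -0.12304352  9.17772056] [ 0.5739214  -0.02784601  0.07528834]
[{'position': [0.5855, 0.1091, 0.1099], 'p': 0.89}, {'position': [0.2828, 0.2015, 0.0217], 'p': 0.65}]
[{'position': [0.6031, -0.2281, 0.0372], 'p': 0.69}, {'position': [0.568, 0.0726, 0.1139], 'p': 0.57}]
```

>>> move_arm(
  plan="0.004 0.005 0 0 0 0 0;0.011 0.011 0 0 0 0 0;0.02 0.02 0 0 0 0 0;0.029 0.028 0 0 0 0 0;0.035 0.034 0 0 0 0 0;0.039 0.037 0 0 0 0 0;0.039 0.037 0 0 0 0 0;0.039 0.037 0 0 0 0 0",
)

```text
t: 23.4
position: [0.5899, -0.0271, 0.0753]
eef_rot: [2.895, 1.215, 0.004]
contact_force: [0.2, -0.1, 9.3]
opening: 0.007
grip_force: 4.7
```

```bash
python3 -c "
from h import *
shots(['scene','scene'])
import glob
f=sorted(glob.glob('pics/scene_2[2-9]*'))[-1]
cv2.imwrite('pics/c1.png',cv2.resize(cv2.imread(f)[180:300,220:380],(800,600),interpolation=cv2.INTER_CUBIC))"
```

```text
scene 23.4 [(45, 15), (191, 95), 2.5]
scene 23.45 [(45, 15), (191, 96), 2.5]
```

View pics/c1.png

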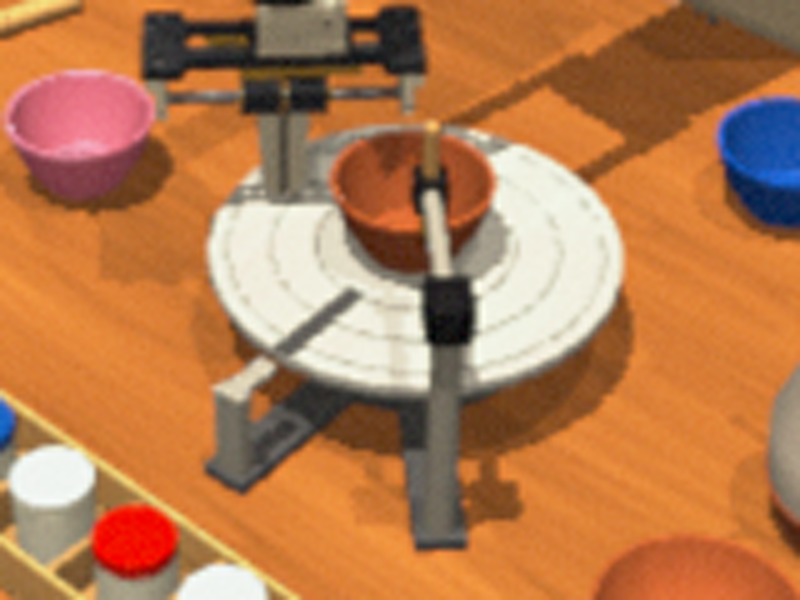

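The line (315,320) runs straight into the tongue (250,380), and the bowl is centred. I lift away now.

>>> move_arm(
  plan="0 0 -0.004 0 0 0 0;0 0 -0.01 0 0 0 0;0 0 -0.03 0 0 0 0;0 0 -0.1 0 0 0 0;-0.1 0 -0.2 0 0 0 0;-0.2 0 -0.3 0 0 0 0;-0.2 0 -0.3 0 0 0 0;-0.2 0 -0.3 0 0 0 0;-0.2 0 -0.3 0 0 0 0",
)

```text
t: 24.4
position: [0.5464, -0.0684, 0.1626]
eef_rot: [-2.896, -1.216, 0.002]
contact_force: [-0.5, 1.0, -0.1]
opening: 0.005
grip_force: 0.0
```

```bash
python3 -c "
from h import *
shots(['scene','top','scene'])
p=[line('scene',imaging.get_image('scene'))[-1]];print(p)
print(manip.sign_off())"
```

```text
scene 24.4 [(45, 15), (191, 62), 359.0]
top 24.45 [41.0, 57.0, (185, 29), (229, 22), (256, 75), 359.5]
scene 24.5 [(45, 15), (191, 62), 358.5]
[358.5]
the job is handed in; nothing more can be done
None
```

The job is handed in. By the camera the disc ran at about 1.4–1.75 rad/s (13–17 turns a minute) for some 12 s, then stopped with its line about 0.07 rad from the index tongue (0.15 allowed) and the hand lifted clear; the hand-in returned no verdict.

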